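Clear the coil rack: sort wound coils by collar colour

TASK

Take the four wound coils off their posts (three on the leaning rack, one on the upright spindle) and sort them by colour: red-collared coils into the red tray, blue-collared ones into the blue tray, two to a tray. Leave every coil standing upright, flat on the floor of its tray; lower it in gently, never drop it. Leave the bottle, the heat sink and the yellow meter where they are.

Things in the scene. Friction and masses are not known exactly. Their poses are not given: they have to be found in the camera images.
- coil_red_a: wound choke coil, 85 mm high, 0.2-0.4 kg, 26 mm bore right through: red foot 60 mm diameter, 0-10 mm up; copper winding 55 mm diameter, 10-52 mm up; red collar 60 mm diameter, 52-85 mm up (grip here). Origin: centre of the underside; z axis along the bore. Starts on one of the rack's three leaning posts (any of them).
- coil_red_b: wound choke coil, 85 mm high, 0.2-0.4 kg, 26 mm bore right through: red foot 60 mm diameter, 0-10 mm up; copper winding 55 mm diameter, 10-52 mm up; red collar 60 mm diameter, 52-85 mm up (grip here). Origin: centre of the underside; z axis along the bore. Starts on the upright spindle.
- coil_blue_a: wound choke coil, 85 mm high, 0.2-0.4 kg, 26 mm bore right through: blue foot 60 mm diameter, 0-10 mm up; copper winding 55 mm diameter, 10-52 mm up; blue collar 60 mm diameter, 52-85 mm up (grip here). Origin: centre of the underside; z axis along the bore. Starts on one of the rack's three leaning posts (any of them).
- coil_blue_b: wound choke coil, 85 mm high, 0.2-0.4 kg, 26 mm bore right through: blue foot 60 mm diameter, 0-10 mm up; copper winding 55 mm diameter, 10-52 mm up; blue collar 60 mm diameter, 52-85 mm up (grip here). Origin: centre of the underside; z axis along the bore. Starts on one of the rack's three leaning posts (any of them).
- tray_red: red open tray fixed to the bench, 95 (x) x 165 (y) x 40 mm high, walls and floor 4 mm; holds two standing coils side by side along its y (centres y = -38 and +38 mm). Origin: centre of the underside. Trays and spindle swap places (left, middle, right) between starts.
- tray_blue: blue open tray fixed to the bench, 95 (x) x 165 (y) x 40 mm high, walls and floor 4 mm; holds two standing coils side by side along its y (centres y = -38 and +38 mm). Origin: centre of the underside. Trays and spindle swap places (left, middle, right) between starts.
- rack: fixed rack: black foot 110 (x) x 270 (y) mm; yellow plate 90 x 260 mm whose upper face leans 25 degrees towards the rack's -x, roughly the robot. Three steel posts, 16 mm thick, 58 mm long, square to the plate (so leaning 25 degrees), feet at x = 0, y = -82, 0, +82, z = 65 mm; a coil sits loosely on each, the post's tip inside its bore. Origin: centre of the underside.
- light_bar (a point): middle of the rack's fixed LED bar, 16 x 300 (along the rack's y) x 10 mm, at x = 46, z = 280 mm of the rack, over the plate's rear edge; it stands on two 10 mm square uprights at x = 46, y = -142 and +142 mm of the rack.
- spindle: fixed steel disc 90 mm in diameter and 20 mm high with one upright post 16 mm in diameter standing 58 mm above the disc; one red coil sits on it. Origin: centre of the underside.
- bottle: loose white bottle with a yellow cap, 56 mm diameter, 160 mm high, standing; bystander. Origin: centre of the underside.
- heatsink: loose finned aluminium heat sink 70 mm (x) x 120 mm (y) x 40 mm high; bystander. Origin: centre of the underside.
- meter: loose yellow hand meter lying flat, 150 mm (x) x 75 mm (y), 40 mm high with its black dial and dark screen; bystander. Origin: centre of the underside.
There are look-alikes about, which are no part of the job. Leave any pink look-alike of the tray_blue alone.

How it is judged:
By the outcome, as a careful person would: the job done as asked, in the order asked, and still so for the second after the job is handed in, with the robot touching nothing.
It also fails if it takes over 72 s, if anything falls off the work surface, if the arm or the gripper's body presses on something with over 40 N, if the wrist force passes 120 N, or if a joint passes its speed limit or range.

ROBOT

A 6-joint arm with a two-finger parallel gripper is mounted at the origin on the work surface. World frame = base frame: x ahead of the robot, y to its left, z up, the work surface at z = 0. Lengths are in m, angles in rad, forces in N, time in s.
With the tool pointing down it reaches from about 0.35 to 0.975 m from the base axis. Payload 4.9 kg.
Tool frame: the origin (TCP) lies on the centre line of the jaws, within the pads' length; the fingertips stand 14 mm ahead of it and the grasp point (between the pads) lies 5 mm behind it; x points along the fingers, z is the direction in which the jaws open and shut, and the axes are right-handed (so a half turn about x gives the same grasp; the last joint's range is limited). The gripper opens to 85 mm and grips with 20 to 120 N. Pads are 22 mm wide; open, the fingers measure 114 mm over their backs; the gripper's body (76 mm by 85 mm) begins 54 mm behind the grasp point. The pads swing forward as they close: fully open they stand 13 mm farther back than shut.
Start: joints at [-1.404, 0.053, 1.613, -0, 1.476, -0.119], TCP at [0.176, -0.6, 0.245] pointing down, gripper open.
Joint ranges: [-3.01, 3.01], [-1.01, 2.22], [0.06, 2.58], [-1.02, 4.17], [0.09, 2.62], [-3.14, 3.14]. Speed limits (rad/s): [2.57, 2.57, 3.14, 3.14, 3.14, 3.14].

INTERFACE

Orientations are given as a rotation vector (axis times angle).
In Python, from station import ctrl gives the robot as it stands.
- The arm moves only by the tool move_arm, never from a script. Its argument "increments" is a list that holds one entry, the list of rows, each a list of 4 numbers: the shift along the tool's x, y, z in units of 25 cm (1.0 is 25 cm), then the turn about the tool's x in units of 90 degrees (1.0 is 90 degrees). A call has 1 to 20 rows; each row shifts and turns the commanded pose from where the row before left it, along the tool's axes as they then stand; what a row does not reach is not made up. A row lasts 1/12 s, in which the tool goes at most 41.7 mm and 7.16 degrees, less where a joint would pass 70% of its speed; a pose out of reach is approached as far as the arm can. A call with a number of a shift or a turn outside -1 to 1 is refused whole. A call with a gripper value outside its range is refused whole. "gripper" is the closure, from 0 (fully open) to 1 (shut), set as the call begins (left out, the last holds). The fingers move at their own pace and stop on an object; "squeeze" is the grip in N (left out, the last holds). Time passes only in rows, so rows that do not move let the fingers close. It gives the time, the measured TCP pose, the force and the opening at its end, in the units of the state.
- ctrl.get_obs(): the state, without advancing time (a new reading comes with each control period).
- ctrl.get_image(name): name is "scene" or "top" or "wrist"; returns a dict with "pixels" (400x640x3 uint8, red, green, blue), "depth" (400x640 float32, m along the optical axis (not along the pixel's ray), 0 where there is no reading), "K" (3x3 intrinsics, pixels), "extrinsics" (4x4, takes a point from camera to world coordinates); the wrist camera has in their place "tool_from_camera" (4x4, takes a point from camera to tool coordinates, whose origin is the TCP and whose axes are the tool frame's). Camera axes: x right, y up, looking along -z (the intrinsics and any distortion apply to the point x, -y, -z); pixel columns grow to the right and rows downward; lengths in m; the calibration is good to about 2 mm. A picture is of the moment at which its call begins: read the wrist's pose just before it.
- ctrl.finish_job(): hands the job in, once; it reports no verdict.
Trained networks look in the newest picture that a camera, given by its name, has taken for a name from the list of things; names that differ only in an ending like _2 or _b are one class to them, and where a whole thing is asked for, a point or a joint stands for the part that bears it (a point fixed in the world has none). Each returns a list of dicts, best first, with "score" (0 to 1); they miss things now and then, are a little off and sometimes report something else, mostly with a low value. They report only what shows in the picture. A call takes as long as a camera call. They do not tell look-alikes from the thing itself.
- ctrl.trace(camera, target): "region" (400x640 bool, what is visible of it) and "pixel" ([row, column] in pixels, amid what is visible of it).
The state is a dict: "t": time; "q": joint angles; "dq": joint speeds; "effort": joint torques, N m; "tool_pos": TCP position; "tool_rot": TCP orientation; "contact_force": force on the tool from outside, world axes, zero at the start; "wrist_torque": the same for the moment, N m; "opening": finger opening in m.
Only numpy, scipy, OpenCV 4.12 (cv2) and the standard library are available. Lean on these libraries where they do the work, as an engineer would, in place of code of your own. Each camera call takes 0.05 s, during which the arm holds its last target. There are 200 camera calls.

## Working session

There is one attempt and no reset: what is moved stays moved. The work goes in short steps, Python scripts to look and compute and a tool call to move; the robot and the scene stay as the last step left them, time stands still between calls to the robot, and variables do not carry over. Pictures are saved under pics/ and viewed, about 8 in all and at most 12, crops included, and the job is handed in when it is done.

Besides the shell and the picture viewer there is one more tool, called after ">>>" as name(argument=value, ...), one argument or row to a line, values as JSON. move_arm: Moves the arm, as the interface text tells. Shifts and turns lie within -1 to 1; 1 stands for 25 cm of shift or 90 degrees of turn. Its arguments: {"type":"object","properties":{"increments":{"type":"array","items":{"type":"array","items":{"type":"array","items":{"type":"number","minimum":-1,"maximum":1}}}},"gripper":{"type":"number"},"squeeze":{"type":"number"}},"required":["increments"]}

```bash
mkdir -p pics; cat > h.py <<'E'
import numpy as np, cv2
from scipy.spatial.transform import Rotation as R
from station import ctrl
def cloud(im,T=None):
    K=im["K"];d=im["depth"];h,w=d.shape
    v,u=np.mgrid[:h,:w]
    P=np.stack([(u-K[0,2])/K[0,0]*d,-(v-K[1,2])/K[1,1]*d,-d],-1)
    T=im["extrinsics"] if T is None else T
    return P@T[:3,:3].T+T[:3,3]
def save(im,n): cv2.imwrite("pics/"+n,im["pixels"][...,::-1])
E
python3 - <<'E'
from h import *
o=ctrl.get_obs();print({k:np.round(v,3) for k,v in o.items()})
for c in("scene","top"):
    im=ctrl.get_image(c);save(im,c+"0.png");np.savez(c+"0.npz",**{k:v for k,v in im.items() if k!="name"})
    print(c,list(im.keys()),np.round(im["extrinsics"],3).tolist(),im["K"].tolist())
    P=cloud(im)
    for n in("coil_red_a","coil_blue_a","tray_red","tray_blue","rack","spindle","bottle","heatsink","meter"):
        for r in ctrl.trace(c,n):
            m=r["region"]&(im["depth"]>0)
            if m.sum()<5: continue
            p=P[m];print(n,round(r["score"],2),np.round(r["pixel"]),m.sum(),np.round(np.median(p,0),3),np.round(np.percentile(p,2,0),3),np.round(np.percentile(p,98,0),3))
E
```

```text
{'t': np.float64(0.0), 'q': array([-1.404,  0.053,  1.614,  0.   ,  1.476, -0.119]), 'dq': array([-0.   ,  0.001,  0.001,  0.002,  0.001, -0.001]), 'effort': array([-1.0000e-03, -3.9368e+01, -3.7018e+01, -0.0000e+00,  7.0000e-03,
        0.0000e+00]), 'tool_pos': array([ 0.176, -0.599,  0.244]), 'tool_rot': array([ 0.998,  1.332, -0.995]), 'contact_force': array([ 0.489,  0.009, -0.139]), 'wrist_torque': array([0.008, 0.014, 0.034]), 'opening': np.float64(0.085)}
scene ['pixels', 'depth', 'K', 'extrinsics'] [[0.573, -0.564, 0.594, 1.295], [0.82, 0.39, -0.419, -0.536], [0.005, 0.727, 0.686, 1.119], [0.0, 0.0, 0.0, 1.0]] [[435.8814684523837, 0.0, 318.639781092927], [0.0, 435.8814684523837, 195.62693034422608], [0.0, 0.0, 1.0]]
coil_red_a 0.77 [260. 213.] 558 [ 0.448 -0.327  0.091] [ 0.407 -0.351  0.025] [ 0.461 -0.298  0.109]
coil_red_a 0.68 [259. 330.] 539 [ 0.662 -0.051  0.111] [ 0.521 -0.126  0.003] [0.723 0.009 0.28 ]
coil_blue_a 0.84 [247. 348.] 446 [0.646 0.027 0.109] [0.592 0.009 0.066] [0.67  0.061 0.153]
coil_blue_a 0.56 [276. 305.] 504 [ 0.675 -0.13   0.124] [ 0.625 -0.166  0
[... 1977 characters left out ...]
 [ 0.403 -0.082 -0.003] [0.517 0.079 0.04 ]
rack 0.92 [140. 338.] 2804 [ 0.674 -0.028  0.075] [ 0.592 -0.172 -0.   ] [0.765 0.113 0.286]
spindle 0.79 [229. 420.] 221 [ 0.406 -0.296  0.015] [ 0.385 -0.351 -0.002] [ 0.464 -0.276  0.076]
spindle 0.46 [150. 439.] 801 [ 0.667 -0.348  0.025] [ 0.618 -0.408  0.001] [ 0.717 -0.291  0.042]
bottle 0.92 [169. 247.] 406 [0.596 0.261 0.104] [0.579 0.241 0.   ] [0.646 0.291 0.16 ]
heatsink 0.8 [146. 437.] 807 [ 0.668 -0.35   0.025] [ 0.619 -0.408  0.002] [ 0.721 -0.29   0.042]
heatsink 0.69 [222. 228.] 1626 [0.443 0.329 0.004] [ 0.392  0.243 -0.003] [0.489 0.406 0.042]
meter 0.97 [162. 198.] 1105 [0.629 0.431 0.033] [0.56  0.397 0.009] [0.702 0.47  0.041]
```

```bash
python3 -c "
import cv2
a=cv2.imread('pics/top0.png')[90:330,160:480]
cv2.imwrite('pics/topc.png',cv2.resize(a,None,fx=2.5,fy=2.5,interpolation=cv2.INTER_CUBIC))"
```

```text
(no output)
```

View pics/scene0.png

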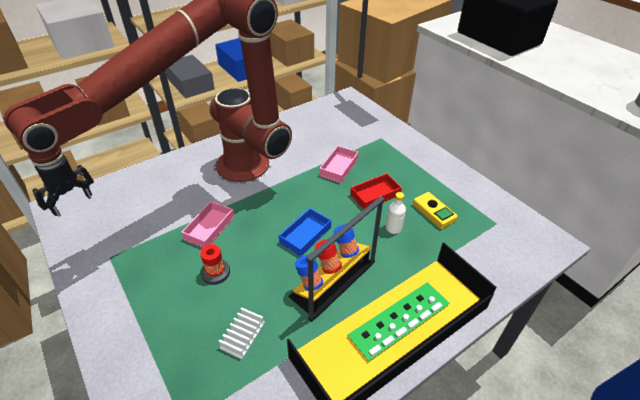

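View pics/topc.png

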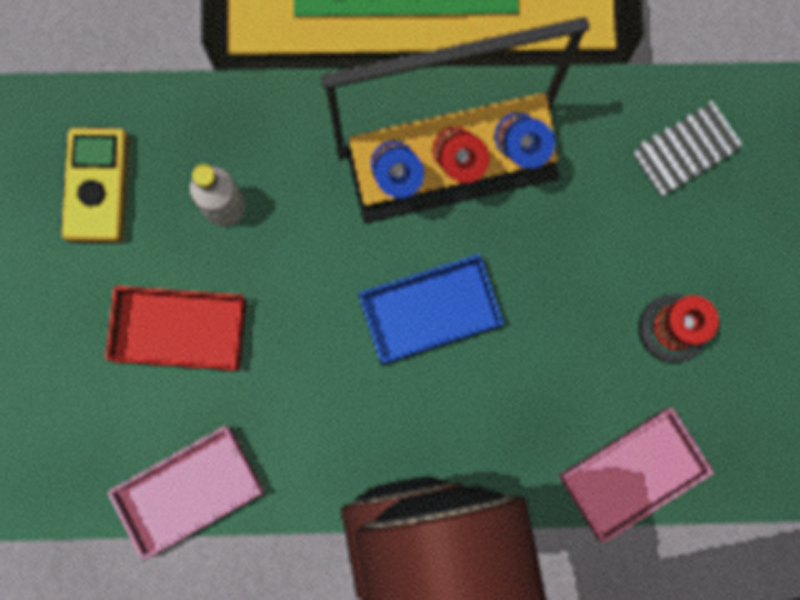

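The scene picture shows the blue tray in the middle (px 305,235), the red tray on the left (378,191) and the spindle with a red coil at (213,260). The rack's coils run blue (348,247), red (330,259), blue (305,276). There are three candidates for tray_blue in the top view: row/col (278,413) and (288,234) are pink look-alikes, and (215,328) is truly blue. The enlarged crop confirms it, so I'll use that one.

```bash
cat > fit.py <<'E'
from h import *
from scipy.optimize import least_squares
D={c:dict(np.load(c+"0.npz")) for c in("scene","top")}
C=[];X=[];L=[]
for c,im in D.items():
    P=cloud(im);ok=im["depth"]>0
    hsv=cv2.cvtColor(im["pixels"],cv2.COLOR_RGB2HSV)
    X.append(P[ok]);C.append(hsv[ok].astype(int));L.append(np.full(ok.sum(),c=="top"))
X=np.vstack(X);C=np.vstack(C);L=np.hstack(L)
red=((C[:,0]<6)|(C[:,0]>174))&(C[:,1]>150)&(C[:,2]>60); blue=(abs(C[:,0]-110)<12)&(C[:,1]>120)&(C[:,2]>60)
def sd(p,r,h):
    q=np.stack([np.hypot(p[:,0],p[:,1])-r,abs(p[:,2]-h/2)-h/2],-1)
    return np.linalg.norm(np.maximum(q,0),axis=1)+np.minimum(q.max(1),0)
s,cc=np.sin(np.radians(25)),np.cos(np.radians(25))
def rackpts(v,p):
    a=v[2];R2=np.array([[np.cos(a),np.sin(a)],[-np.sin(a),np.cos(a)]])
    q=p.copy();q[:,:2]=(p[:,:2]-v[:2])@R2.T;return q
def rres(v,p):
    q=rackpts(v,p);q[:,2]-=.065
    w=np.stack([q[:,0]*cc+q[:,2]*s,q[:,1],-q[:,0]*s+q[:,2]*cc],-1)
    return np.min([abs(sd(w-[0,y,0],.03,.085)) for y in(-.082,0,.082)],0)
m=(red|blue)&(X[:,2]>.1)&(X[:,0]>.54)&(X[:,0]<.75)&(abs(X[:,1]+.04)<.16)&(X[:,2]<.2)
for k,sel in(("both",m),("top",m&L),("scene",m&~L)):
    f=least_squares(rres,[.68,-.04,.18],args=(X[sel],),loss="soft_l1",f_scale=.002)
    print("rack",k,sel.sum(),np.round(f.x,4),np.degrees(f.x[2]).round(1),"med res",np.median(rres(f.x,X[sel])).round(4))
m=red&(X[:,2]>.085)&(X[:,2]<.13)&(X[:,0]<.5)&(X[:,1]<-.25)
for k,sel in(("both",m),("top",m&L),("scene",m&~L)):
    g=lambda v:abs(sd(X[sel]-[v[0],v[1],.02],.03,.085))
    f=least_squares(g,[.43,-.32],loss="soft_l1",f_scale=.002);print("spindle",k,sel.sum(),f.x.round(4),np.median(g(f.x)).round(4),"ztop",np.percentile(X[sel][:,2],90).round(4))
for n,col,c0 in(("tray_red",red,(.44,.33)),("tray_blue",blue,(.46,0))):
  for k,sl in(("top",L),("scene",~L)):
    sel=col&sl&(X[:,2]>.03)&(X[:,2]<.05)&(np.hypot(X[:,0]-c0[0],X[:,1]-c0[1])<.12)
    r=cv2.minAreaRect((X[sel][:,:2]*1000).astype(np.float32));print(n,k,sel.sum(),np.round(r[0],1),np.round(r[1],1),round(r[2],1))
o=ctrl.get_obs();print(R.from_rotvec(o["tool_rot"]).as_matrix().round(4),o["tool_pos"].round(4))
E
python3 fit.py
```

```text
rack both 1474 [ 0.6626 -0.0378  0.2145] 12.3 med res 0.0014
rack top 795 [ 0.6642 -0.0372  0.2141] 12.3 med res 0.0017
rack scene 679 [ 0.6618 -0.0384  0.2151] 12.3 med res 0.001
spindle both 593 [ 0.4299 -0.3213] 0.0015 ztop 0.1073
spindle top 276 [ 0.4293 -0.3201] 0.0015 ztop 0.1061
spindle scene 317 [ 0.4299 -0.3224] 0.0014 ztop 0.1079
tray_red top 221 [441.4 325.2] [165.6  94.7] 84.4
tray_red scene 254 [442.9 322.7] [169.8 100.8] 84.4
tray_blue top 226 [459.1  -0.7] [ 95.4 164.5] 16.6
tray_blue scene 323 [460.7  -2.4] [ 99.4 170.2] 17.2
[[ 0.      0.9594  0.2819]
 [-0.      0.2819 -0.9594]
 [-1.      0.      0.    ]] [ 0.1762 -0.5996  0.2453]
```

>>> move_arm(
  increments=[
    [[0.0367, 0.1073, -0.065, 0], [0.0367, 0.1073, -0.065, 0], [0.0367, 0.1073, -0.065, 0], [0.0367, 0.1073, -0.065, 0], [0.0367, 0.1073, -0.065, 0], [0.0367, 0.1073, -0.065, 0], [0.0367, 0.1073, -0.065, 0], [0.0367, 0.1073, -0.065, 0], [0.0367, 0.1073, -0.065, 0], [0.0367, 0.1073, -0.065, 0], [0.0367, 0.1073, -0.065, 0], [0.0367, 0.1073, -0.065, 0], [0, 0, 0, 0], [0, 0, 0, 0]],
  ],
  gripper=0,
  squeeze=40,
)

```text
t: 2.17
tool_pos: [0.4305, -0.3204, 0.1345]
tool_rot: [0.994, 1.334, -0.994]
contact_force: [-0.3, -0.3, 0.6]
opening: 0.085
```

```bash
cat > plan.py <<'E'
from h import *
import sys
def go(x,y,z,n=1,az=None):
    o=ctrl.get_obs();M=R.from_rotvec(o["tool_rot"]).as_matrix()
    d=M.T@(np.array([x,y,z])-o["tool_pos"])/.25
    a=np.degrees(np.arctan2(M[1,1],M[0,1]))
    print("t",round(float(o["t"]),2),"pos",o["tool_pos"].round(4),"yaz",a.round(1),"q6",o["q"][5].round(2),"open",round(float(o["opening"]),4),"F",o["contact_force"].round(1))
    print("units",d.round(3),"per row",(d/n).round(4),"mm/row",(np.linalg.norm(d)/n*250).round(1))
    if az is not None: print("turn units",((a-az)/90).round(3))
if __name__=="__main__":
    v=[float(i) for i in sys.argv[1:]];go(*v[:3],*[int(i) for i in v[3:4]],*v[4:5])
E
python3 plan.py .43 -.3215 .083 5
python3 - <<'E'
from h import *
im=ctrl.get_image("wrist");save(im,"w1.png");print(np.round(im["tool_from_camera"],3).tolist())
o=ctrl.get_obs();T=np.eye(4);T[:3,:3]=R.from_rotvec(o["tool_rot"]).as_matrix();T[:3,3]=o["tool_pos"]
P=cloud(im,T@im["tool_from_camera"]);p=P[(im["depth"]>0)&(P[...,2]>.095)&(P[...,2]<.112)]
p=p[np.hypot(p[:,0]-.43,p[:,1]+.32)<.05];print(len(p),cv2.minEnclosingCircle((p[:,:2]*1000).astype(np.float32)),p.mean(0))
E
```

```text
t 2.17 pos [ 0.4305 -0.3204  0.1345] yaz 16.6 q6 0.5 open 0.085 F [-0.3 -0.3  0.6]
units [ 0.206 -0.003  0.004] per row [ 0.0412 -0.0006  0.0008] mm/row 10.3
[[0.001, 0.295, -0.955, -0.128], [-0.0, 0.955, 0.295, 0.075], [1.0, -0.0, 0.001, 0.001], [0.0, 0.0, 0.0, 1.0]]
6095 ((431.7037658691406, -323.9479064941406), 30.02189064025879) [ 0.43373078 -0.3235249   0.10405449]
```

>>> move_arm(
  increments=[
    [[0.041, 0, 0.002, 0], [0.041, 0, 0.002, 0], [0.041, 0, 0.002, 0], [0.041, 0, 0.002, 0], [0.041, 0, 0.002, 0], [0, 0, 0, 0]],
  ],
)

```text
t: 2.72
tool_pos: [0.429, -0.3231, 0.0805]
tool_rot: [0.998, 1.336, -0.997]
contact_force: [-0.3, 0.9, -0.3]
opening: 0.0855
```

>>> move_arm(
  increments=[
    [[0, 0, 0, 0], [0, 0, 0, 0], [0, 0, 0, 0], [0, 0, 0, 0], [0, 0, 0, 0], [0, 0, 0, 0]],
  ],
  gripper=1,
)

```text
t: 3.22
tool_pos: [0.4312, -0.3245, 0.0846]
tool_rot: [0.996, 1.33, -0.996]
contact_force: [0.0, 1.0, 2.1]
opening: 0.0577
```

>>> move_arm(
  increments=[
    [[0, 0, 0, 0], [0, 0, 0, 0], [-0.048, 0, 0, -0.0754], [-0.048, 0, 0, -0.0754], [-0.048, 0, 0, -0.0754], [-0.048, 0, 0, -0.0754], [-0.048, 0, 0, -0.0754], [-0.048, 0, 0, -0.0754], [-0.048, 0, 0, -0.0754], [-0.048, 0, 0, -0.0754], [-0.048, 0, 0, -0.0754], [-0.048, 0, 0, -0.0754]],
  ],
)

```text
t: 4.22
tool_pos: [0.4302, -0.3237, 0.2033]
tool_rot: [0.076, 1.571, -0.073]
contact_force: [-0.2, -0.4, -2.5]
opening: 0.058
```

```bash
python3 plan.py .4457 .3618 .20 20 84.4
```

```text
t 4.22 pos [ 0.4302 -0.3237  0.2033] yaz 84.6 q6 -0.69 open 0.058 F [-0.2 -0.4 -2.5]
units [ 0.017  2.736 -0.198] per row [ 0.0008  0.1368 -0.0099] mm/row 34.3
turn units 0.002
```

>>> move_arm(
  increments=[
    [[0, 0.137, -0.01, 0], [0, 0.137, -0.01, 0], [0, 0.137, -0.01, 0], [0, 0.137, -0.01, 0], [0, 0.137, -0.01, 0], [0, 0.137, -0.01, 0], [0, 0.137, -0.01, 0], [0, 0.137, -0.01, 0], [0, 0.137, -0.01, 0], [0, 0.137, -0.01, 0], [0, 0.137, -0.01, 0], [0, 0.137, -0.01, 0], [0, 0.137, -0.01, 0], [0, 0.137, -0.01, 0], [0, 0.137, -0.01, 0], [0, 0.137, -0.01, 0], [0, 0.137, -0.01, 0], [0, 0.137, -0.01, 0], [0, 0.137, -0.01, 0], [0, 0.137, -0.01, 0]],
  ],
)

```text
t: 5.88
tool_pos: [0.449, 0.3638, 0.2027]
tool_rot: [0.078, 1.571, -0.08]
contact_force: [0.8, -1.0, -2.9]
opening: 0.058
```

```bash
cat > held.py <<'E'
# measure coil underside / tilt of held coil, and tray rim, from the fixed cameras
from h import *
import sys
def look(tag,c="scene",crop=None):
    im=ctrl.get_image(c);P=cloud(im)
    a=im["pixels"]
    if crop: a=a[crop[0]:crop[1],crop[2]:crop[3]]
    f=min(800/a.shape[1],600/a.shape[0]);cv2.imwrite(f"pics/{tag}.png",cv2.resize(a,None,fx=f,fy=f,interpolation=cv2.INTER_CUBIC)[...,::-1])
    return im,P
def redpts(im,P,lo,hi,c="red"):
    h=cv2.cvtColor(im["pixels"],cv2.COLOR_RGB2HSV).astype(int)
    m=((h[...,0]<6)|(h[...,0]>174)) if c=="red" else abs(h[...,0]-110)<12
    m&=(h[...,1]>120)&(h[...,2]>50)&(im["depth"]>0)&np.all((P>lo)&(P<hi),-1)
    return P[m]
E
python3 plan.py .4457 .3618 .20 1 84.4
python3 - <<'E'
from held import *
im,P=look("p1","scene",(110,260,300,500))
p=redpts(im,P,[.38,.3,.06],[.52,.44,.3]);print(len(p),p.min(0).round(3),p.max(0).round(3),np.percentile(p[:,2],[1,5,50,95,99]).round(4))
im,P=look("p2","top")
p=redpts(im,P,[.38,.3,.06],[.52,.44,.3]);q=p[p[:,2]>np.percentile(p[:,2],90)-.006];print(len(q),cv2.minEnclosingCircle((q[:,:2]*1000).astype(np.float32)),q[:,2].mean())
E
```

```text
t 5.88 pos [0.449  0.3638 0.2027] yaz 84.3 q6 0.65 open 0.058 F [ 0.8 -1.  -2.9]
units [ 0.011 -0.009 -0.012] per row [ 0.0107 -0.0091 -0.0122] mm/row 4.6
turn units -0.002
241 [0.417 0.333 0.14 ] [0.499 0.393 0.264] [0.1415 0.1444 0.2163 0.2443 0.262 ]
5 ((426.1226806640625, 364.486328125), 39.764705657958984) 0.2513255948955183
```

View pics/p1.png

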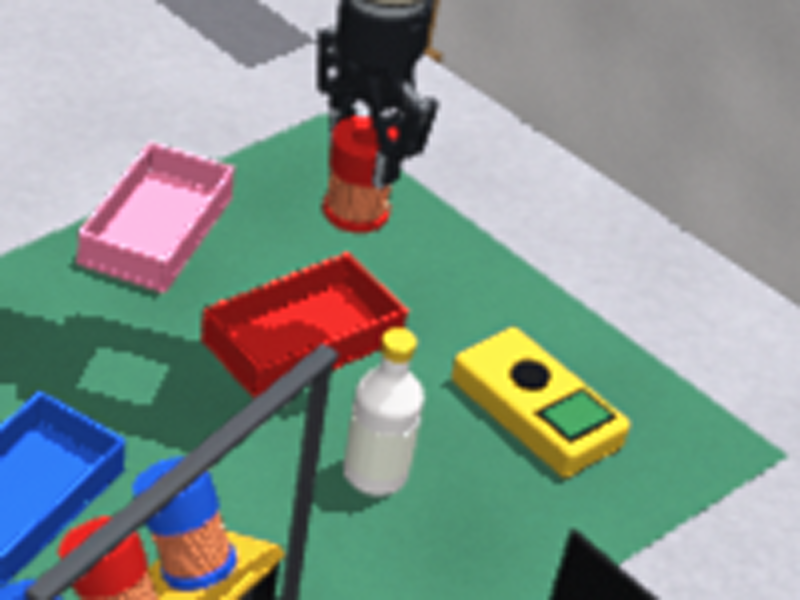

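The coil hangs upright (crop px ~358,180) above the far half of the red tray.

>>> move_arm(
  increments=[
    [[0.06, -0.006, -0.008, 0], [0.062, 0, 0, 0], [0.062, 0, 0, 0], [0.062, 0, 0, 0], [0.062, 0, 0, 0], [0.062, 0, 0, 0], [0.062, 0, 0, 0], [0.062, 0, 0, 0], [0.008, 0, 0, 0], [0.008, 0, 0, 0], [0.008, 0, 0, 0], [0, 0, 0, 0]],
  ],
)

```text
t: 6.98
tool_pos: [0.4481, 0.3611, 0.0751]
tool_rot: [0.08, 1.569, -0.079]
contact_force: [0.3, 0.4, -3.0]
opening: 0.058
```

```bash
cat > avg.py <<'E'
from h import *
p=[];f=[]
for i in range(4):
    ctrl.get_image("wrist");o=ctrl.get_obs();p.append(o["tool_pos"]);f.append(o["contact_force"])
print("t",float(o["t"]),np.mean(p,0).round(4),np.std(p,0).round(4),np.mean(f,0).round(1),round(float(o["opening"]),4))
E
python3 avg.py
```

```text
t 7.1833 [0.4483 0.3614 0.0755] [0.     0.     0.0001] [-0.2  0.1 -2.6] 0.0578
```

>>> move_arm(
  increments=[
    [[0.006, 0, -0.005, 0], [0.006, 0, -0.004, 0], [0.006, 0, 0, 0], [0.006, 0, 0, 0], [0.006, 0, 0, 0], [0, 0, 0, 0]],
  ],
)

```text
t: 7.68
tool_pos: [0.4454, 0.3616, 0.0686]
tool_rot: [0.079, 1.57, -0.079]
contact_force: [-5.5, -2.2, 7.0]
opening: 0.058
```

>>> move_arm(
  increments=[
    [[0.004, 0, 0, 0], [0.004, 0, 0, 0], [0, 0, 0, 0]],
  ],
)

```text
t: 7.93
tool_pos: [0.4455, 0.3618, 0.0686]
tool_rot: [0.078, 1.571, -0.079]
contact_force: [-10.1, -4.9, 17.3]
opening: 0.0578
```

>>> move_arm(
  increments=[
    [[-0.004, 0, 0, 0], [0, 0, 0, 0], [0, 0, 0, 0], [0, 0, 0, 0], [0, 0, 0, 0]],
  ],
  gripper=0,
)

```text
t: 8.35
tool_pos: [0.4454, 0.3612, 0.0656]
tool_rot: [0.079, 1.57, -0.079]
contact_force: [0.2, 0.4, -0.1]
opening: 0.0856
```

>>> move_arm(
  increments=[
    [[-0.04, 0, 0, 0], [-0.06, 0, 0, 0], [-0.06, 0, 0, 0], [-0.054, 0, 0, 0.0728], [-0.054, 0, 0, 0.0728], [-0.054, 0, 0, 0.0728], [-0.054, 0, 0, 0.0728], [-0.054, 0, 0, 0.0728], [-0.054, 0, 0, 0.0728], [-0.054, 0, 0, 0.0728], [-0.054, 0, 0, 0.0728], [-0.054, 0, 0, 0.0728], [-0.054, 0, 0, 0.0728], [0, 0, 0, 0.0728]],
  ],
  gripper=0.15,
)

```text
t: 9.52
tool_pos: [0.4468, 0.3621, 0.2454]
tool_rot: [1.06, 1.298, -1.05]
contact_force: [-0.3, -0.2, 0.8]
opening: 0.0726
```

```bash
python3 avg.py; python3 plan.py .617 .0361 .19 11 12.3
python3 - <<'E'
from held import *
im,P=look("p3","top")
p=redpts(im,P,[.38,.3,.06],[.52,.44,.3]);print(len(p),p[:,2].mean(),cv2.minEnclosingCircle((p[p[:,2]>.08][:,:2]*1000).astype(np.float32)))
E
```

```text
t 9.7167 [0.4457 0.3615 0.2423] [0.0004 0.0003 0.0012] [-0.  -0.3 -0.3] 0.0728
t 9.72 pos [0.4453 0.3612 0.2409] yaz 12.3 q6 1.91 open 0.0728 F [-0.5 -0.3  0.3]
units [0.204 0.394 1.417] per row [0.0185 0.0358 0.1288] mm/row 33.7
turn units 0.0
138 0.10689543697991957 ((455.5190734863281, 337.8363037109375), 37.156368255615234)
```

>>> move_arm(
  increments=[
    [[0.0185, 0.0358, 0.1288, 0], [0.0185, 0.0358, 0.1288, 0], [0.0185, 0.0358, 0.1288, 0], [0.0185, 0.0358, 0.1288, 0], [0.0185, 0.0358, 0.1288, 0], [0.0185, 0.0358, 0.1288, 0], [0.0185, 0.0358, 0.1288, 0], [0.0185, 0.0358, 0.1288, 0], [0.0185, 0.0358, 0.1288, 0], [0.0185, 0.0358, 0.1288, 0], [0.0185, 0.0358, 0.1288, 0], [0, 0, 0, 0]],
  ],
  gripper=0.19,
)

```text
t: 10.77
tool_pos: [0.6173, 0.0309, 0.1881]
tool_rot: [1.052, 1.301, -1.056]
contact_force: [0.1, -0.8, -0.3]
opening: 0.0689
```

```bash
python3 - <<'E'
import sys
from h import *
from scipy.optimize import least_squares
exec(open("fit.py").read().split("s,cc=")[0].split("def sd")[1].join(["def sd",""]))
s,cc=np.sin(np.radians(25)),np.cos(np.radians(25))
im=ctrl.get_image("wrist");o=ctrl.get_obs();save(im,"w2.png")
T=np.eye(4);T[:3,:3]=R.from_rotvec(o["tool_rot"]).as_matrix();T[:3,3]=o["tool_pos"]
P=cloud(im,T@im["tool_from_camera"]);h=cv2.cvtColor(im["pixels"],cv2.COLOR_RGB2HSV).astype(int)
sat=(h[...,1]>120)&(h[...,2]>50)&((abs(h[...,0]-110)<12)|(h[...,0]<6)|(h[...,0]>174))
X=P[sat&(im["depth"]>0)&(P[...,2]>.1)&(P[...,2]<.165)]
def res(v):
    a=v[2];q=X-[v[0],v[1],.065];x=q[:,0]*np.cos(a)+q[:,1]*np.sin(a);y=-q[:,0]*np.sin(a)+q[:,1]*np.cos(a);z=q[:,2]
    w=np.stack([x*cc+z*s,y,-x*s+z*cc],-1)
    return np.min([abs(sd(w-[0,k,0],.03,.085)) for k in(-.082,0,.082)],0)
f=least_squares(res,[.6628,-.0378,.2145],loss="soft_l1",f_scale=.002)
print(len(X),f.x.round(4),np.median(res(f.x)).round(4))
E
python3 plan.py .617 .0361 .122 6 12.3
```

```text
20877 [ 0.663  -0.0371  0.2152] 0.0008
t 10.82 pos [0.6164 0.0333 0.1885] yaz 12.0 q6 1.29 open 0.069 F [-0.2  0.5 -0. ]
units [ 0.266  0.005 -0.01 ] per row [ 0.0443  0.0009 -0.0017] mm/row 11.1
turn units -0.003
```

View pics/w2.png

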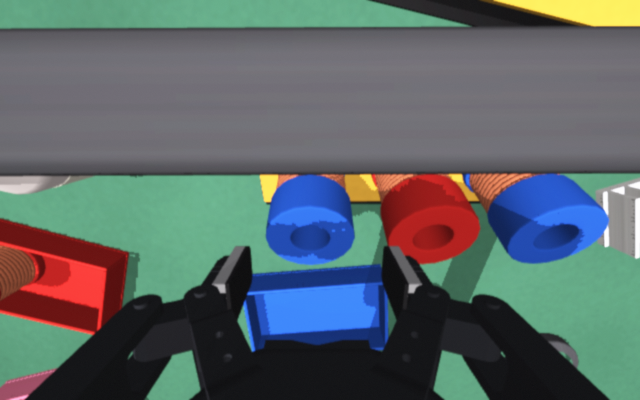

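The wrist view shows the LED bar across rows 30-175, the target blue coil at (310,220), red at (430,220) and blue at (550,215). The wrist camera sits on the bar side, so I'll turn the tool half round, which gives the same grasp with the camera away from the bar.

>>> move_arm(
  increments=[
    [[-0.03, 0, 0, -0.075], [-0.03, 0, 0, -0.077], [-0.03, 0, 0, -0.077], [-0.03, 0, 0, -0.077], [0, 0, 0, -0.077], [0, 0, 0, -0.077], [0, 0, 0, -0.077], [0, 0, 0, -0.077], [0, 0, 0, -0.077], [0, 0, 0, -0.077], [0, 0, 0, -0.077], [0, 0, 0, -0.077], [0, 0, 0, -0.077], [0, 0, 0, -0.077], [0, 0, 0, -0.077], [0, 0, 0, -0.077], [0, 0, 0, -0.077], [0, 0, 0, -0.077], [0, 0, 0, -0.077], [0, 0, 0, -0.077]],
  ],
)

```text
t: 12.48
tool_pos: [0.6156, 0.0372, 0.2198]
tool_rot: [-0.829, 1.407, 0.831]
contact_force: [-0.6, 0.2, 1.0]
opening: 0.0693
```

>>> move_arm(
  increments=[
    [[0.03, 0, 0, -0.077], [0.03, 0, 0, -0.077], [0.03, 0, 0, -0.077], [0.03, 0, 0, -0.077], [0, 0, 0, -0.077], [0, 0, 0, -0.077], [0, 0, 0, 0]],
  ],
)

```text
t: 13.07
tool_pos: [0.6155, 0.0371, 0.1895]
tool_rot: [-1.366, 1.099, 1.368]
contact_force: [-0.5, 0.2, 0.1]
opening: 0.0694
```

```bash
python3 avg.py; python3 plan.py .6172 .0372 .122 7 -167.7
```

```text
t 13.2667 [0.6159 0.0366 0.19  ] [0.0002 0.0002 0.0001] [-0.3  0.1 -0.2] 0.0691
t 13.27 pos [0.6161 0.0364 0.1901] yaz -167.9 q6 -1.84 open 0.0691 F [-0.   0.4  0.2]
units [ 0.273 -0.005  0.002] per row [ 0.0389 -0.0007  0.0003] mm/row 9.7
turn units -0.002
```

>>> move_arm(
  increments=[
    [[0.039, -0.005, 0, 0], [0.039, 0, 0, 0], [0.039, 0, 0, 0], [0.039, 0, 0, 0], [0.039, 0, 0, 0], [0.039, 0, 0, 0], [0.039, 0, 0, 0], [0, 0, 0, 0]],
  ],
)

```text
t: 13.93
tool_pos: [0.6158, 0.0361, 0.1185]
tool_rot: [-1.361, 1.104, 1.368]
contact_force: [0.2, -0.4, -0.8]
opening: 0.0688
```

>>> move_arm(
  increments=[
    [[0, 0, 0, 0], [0, 0, 0, 0], [0, 0, 0, 0], [0, 0, 0, 0], [0, 0, 0, 0]],
  ],
  gripper=1,
)

```text
t: 14.35
tool_pos: [0.6174, 0.0361, 0.1218]
tool_rot: [-1.364, 1.101, 1.364]
contact_force: [0.8, 0.1, -3.6]
opening: 0.0601
```

>>> move_arm(
  increments=[
    [[-0.034, 0.016, 0, 0], [-0.034, 0.016, 0, 0], [-0.034, 0.016, 0, 0], [-0.034, 0.016, 0, 0], [-0.034, 0.016, 0, 0], [-0.034, 0.016, 0, 0], [-0.034, 0.016, 0, 0], [-0.034, 0.016, 0, 0], [-0.034, 0.016, 0, 0], [0, 0, 0, 0]],
  ],
)

```text
t: 15.18
tool_pos: [0.5829, 0.0283, 0.2011]
tool_rot: [-1.366, 1.099, 1.361]
contact_force: [-0.6, -0.1, -2.4]
opening: 0.0599
```

```bash
python3 plan.py .4626 -.0101 .16 6 107; python3 - <<'E'
from held import *
im,P=look("p4","scene",(160,310,240,480))
E
```

```text
t 15.18 pos [0.5829 0.0283 0.2011] yaz -167.8 q6 -1.86 open 0.0599 F [-0.6 -0.1 -2.4]
units [ 0.163  0.503 -0.049] per row [ 0.0271  0.0839 -0.0081] mm/row 22.1
turn units -3.054
```

View pics/p4.png

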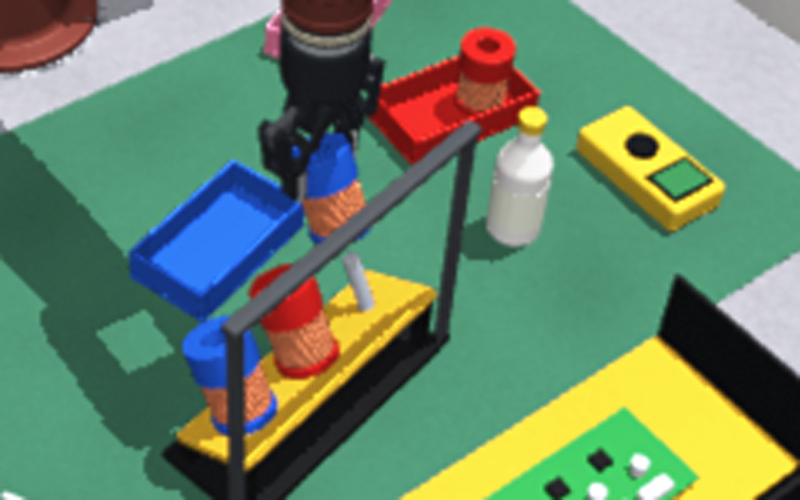

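The coil is clear of its post and held leaning (crop px 335,190), and red_b stands upright in the red tray (487,75).

>>> move_arm(
  increments=[
    [[0, 0.126, -0.012, 0], [0, 0.126, -0.012, 0], [0, 0.126, -0.012, 0], [0, 0.126, -0.012, 0], [0.014, 0, 0, 0.0788], [0.014, 0, 0, 0.0788], [0.014, 0, 0, 0.0788], [0.014, 0, 0, 0.0788], [0.014, 0, 0, 0.0788], [0.014, 0, 0, 0.0788], [0.014, 0, 0, 0.0788], [0.014, 0, 0, 0.0788], [0.014, 0, 0, 0.0788], [0.014, 0, 0, 0.0788], [0.014, 0, 0, 0.0788], [0.014, 0, 0, 0.0788], [0, 0, 0, 0]],
  ],
)

```text
t: 16.65
tool_pos: [0.4609, -0.0096, 0.1549]
tool_rot: [-0.231, 1.561, 0.233]
contact_force: [0.3, -0.2, -2.8]
opening: 0.0599
```

```bash
python3 avg.py; python3 plan.py .4626 -.0101 .080 6 107
```

```text
t 16.85 [ 0.4615 -0.0097  0.156 ] [0.0002 0.0001 0.0004] [-0.3  0.1 -3. ] 0.06
t 16.85 pos [ 0.4618 -0.0098  0.1564] yaz 107.2 q6 -0.48 open 0.06 F [-0.8 -0.  -3.1]
units [ 0.306 -0.002  0.003] per row [ 0.0509 -0.0004  0.0005] mm/row 12.7
turn units 0.002
```

>>> move_arm(
  increments=[
    [[0.044, 0, 0.003, 0], [0.044, 0, 0, 0], [0.044, 0, 0, 0], [0.044, 0, 0, 0], [0.044, 0, 0, 0], [0.044, 0, 0, 0], [0.04, 0, 0, 0], [0.006, 0, 0, 0], [0.006, 0, 0, 0], [0.006, 0, 0, 0], [0, 0, 0, 0]],
  ],
)

```text
t: 17.77
tool_pos: [0.4628, -0.0097, 0.0762]
tool_rot: [-0.234, 1.557, 0.233]
contact_force: [1.1, -0.8, -3.5]
opening: 0.0601
```

```bash
python3 avg.py
```

```text
t 17.9667 [ 0.4629 -0.0097  0.0765] [0.     0.     0.0001] [ 0.1  0.3 -3.7] 0.0596
```

>>> move_arm(
  increments=[
    [[0.006, 0, 0, 0], [0.006, 0, 0, 0], [0.005, 0, 0, 0], [0, 0, 0, 0]],
  ],
)

```text
t: 18.3
tool_pos: [0.4625, -0.0096, 0.0717]
tool_rot: [-0.234, 1.558, 0.234]
contact_force: [-0.8, 0.3, -2.0]
opening: 0.0598
```

>>> move_arm(
  increments=[
    [[0.005, 0, 0, 0], [0.004, 0, 0, 0], [0, 0, 0, 0]],
  ],
  squeeze=25,
)

```text
t: 18.55
tool_pos: [0.4629, -0.0099, 0.0713]
tool_rot: [-0.234, 1.559, 0.233]
contact_force: [-5.5, 0.4, 10.0]
opening: 0.0599
```

>>> move_arm(
  increments=[
    [[0, -0.0128, 0, 0], [0, -0.0128, 0, 0], [0.0016, -0.0128, 0, 0], [0.0016, -0.0128, 0, 0], [0.0024, -0.0128, 0, 0], [0.0024, -0.0128, 0, 0], [0.0036, -0.0128, 0, 0], [0.0036, -0.0128, 0, 0], [0.0048, -0.0128, 0, 0], [0.0048, -0.0128, 0, 0], [0, 0, 0, 0]],
  ],
)

```text
t: 19.47
tool_pos: [0.4733, -0.0403, 0.0654]
tool_rot: [-0.233, 1.556, 0.234]
contact_force: [-4.0, 1.0, 9.0]
opening: 0.0597
```

```bash
python3 avg.py; python3 - <<'E'
from held import *
im,P=look("p5","scene",(170,290,240,400))
E
```

```text
t 19.6667 [ 0.4733 -0.0402  0.0655] [0. 0. 0.] [-2.8  1.1  8.8] 0.0599
```

View pics/p5.png

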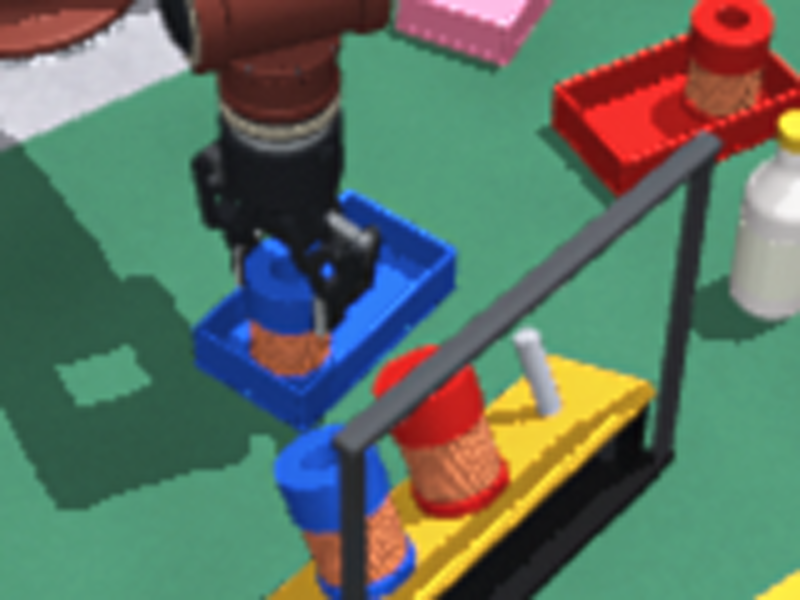

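The coil stands upright in the -y half of the blue tray (crop px 285,310). I'm releasing it.

>>> move_arm(
  increments=[
    [[-0.004, 0, 0, 0], [0, 0, 0, 0], [0, 0, 0, 0], [0, 0, 0, 0], [0, 0, 0, 0]],
  ],
  gripper=0,
  squeeze=40,
)

```text
t: 20.13
tool_pos: [0.4717, -0.0402, 0.064]
tool_rot: [-0.234, 1.558, 0.234]
contact_force: [-1.2, 0.3, 0.3]
opening: 0.0856
```

>>> move_arm(
  increments=[
    [[-0.03, 0, 0, 0], [-0.06, 0, 0, 0], [-0.06, 0, 0, 0], [-0.045, 0, 0, -0.0788], [-0.045, 0, 0, -0.0788], [-0.045, 0, 0, -0.0788], [-0.045, 0, 0, -0.0788], [-0.045, 0, 0, -0.0788], [-0.045, 0, 0, -0.0788], [-0.045, 0, 0, -0.0788], [-0.045, 0, 0, -0.0788], [-0.045, 0, 0, -0.0788], [-0.045, 0, 0, -0.0788], [-0.02, 0, 0, -0.0788], [0, 0, 0, -0.0788]],
  ],
  gripper=0.19,
)

```text
t: 21.38
tool_pos: [0.4727, -0.0404, 0.2216]
tool_rot: [-1.371, 1.096, 1.365]
contact_force: [-1.2, -0.2, 0.5]
opening: 0.0692
```

```bash
cat > chk.py <<'E'
from held import *
import sys
im,P=look("chk","top")
for col,c in (("red",(.442,.324)),("blue",(.46,-.0015))):
    p=redpts(im,P,[c[0]-.09,c[1]-.1,.075],[c[0]+.09,c[1]+.1,.12],col)
    if len(p)<30: print(col,"none");continue
    from scipy.cluster.vq import kmeans2
    w=[p] if np.ptp(p[:,1])<.085 else [p[kmeans2(p[:,:2].copy(),2,seed=1,minit='++')[1]==k] for k in(0,1)]
    for g in w:
        t=g[g[:,2]>.082];A=np.c_[t[:,:2],np.ones(len(t))];s=np.linalg.lstsq(A,t[:,2],rcond=None)[0]
        print(col,len(t),cv2.minEnclosingCircle((t[:,:2]*1000).astype(np.float32)),"top z",t[:,2].mean().round(4),"slope deg",np.degrees(s[:2]).round(1))
E
python3 chk.py; python3 plan.py .6347 -.0433 .195 6 -167.7
```

```text
red 241 ((443.7987060546875, 364.850341796875), 29.766773223876953) top z 0.0879 slope deg [1. 0.]
blue 124 ((468.81646728515625, -39.35390853881836), 29.526975631713867) top z 0.0874 slope deg [ 1.2 -0.2]
t 21.43 pos [ 0.4723 -0.0403  0.2207] yaz -167.3 q6 -2.04 open 0.0688 F [ 1.  -0.6  0.9]
units [ 0.105 -0.631 -0.155] per row [ 0.0174 -0.1051 -0.0258] mm/row 27.4
turn units 0.005
```

>>> move_arm(
  increments=[
    [[0.0174, -0.1051, -0.0258, 0.005], [0.0174, -0.1051, -0.0258, 0], [0.0174, -0.1051, -0.0258, 0], [0.0174, -0.1051, -0.0258, 0], [0.0174, -0.1051, -0.0258, 0], [0.0174, -0.1051, -0.0258, 0], [0, 0, 0, 0], [0, 0, 0, 0]],
  ],
)

```text
t: 22.1
tool_pos: [0.6342, -0.0458, 0.1918]
tool_rot: [-1.355, 1.108, 1.359]
contact_force: [-0.6, 0.3, -0.7]
opening: 0.0692
```

```bash
python3 avg.py; python3 plan.py .6347 -.0433 .122 7 -167.7
```

```text
t 22.3 [ 0.6334 -0.0458  0.1931] [0.0001 0.     0.0004] [-0.3  0.   0. ] 0.0697
t 22.3 pos [ 0.6334 -0.0458  0.1936] yaz -168.3 q6 -1.96 open 0.0697 F [-0.1 -0.8  0.8]
units [ 0.287 -0.007  0.009] per row [ 0.0409 -0.001   0.0012] mm/row 10.2
turn units -0.007
```

>>> move_arm(
  increments=[
    [[0.04, -0.006, 0.009, -0.006], [0.041, 0, 0, 0], [0.041, 0, 0, 0], [0.041, 0, 0, 0], [0.041, 0, 0, 0], [0.041, 0, 0, 0], [0.041, 0, 0, 0], [0, 0, 0, 0]],
  ],
)

```text
t: 22.97
tool_pos: [0.6333, -0.0431, 0.1179]
tool_rot: [-1.361, 1.103, 1.369]
contact_force: [-1.1, 0.6, 0.9]
opening: 0.0694
```

>>> move_arm(
  increments=[
    [[0, 0, 0, 0], [0, 0, 0, 0], [0, 0, 0, 0], [0, 0, 0, 0], [0, 0, 0, 0]],
  ],
  gripper=1,
)

```text
t: 23.38
tool_pos: [0.6352, -0.0433, 0.1218]
tool_rot: [-1.365, 1.1, 1.365]
contact_force: [-0.5, 0.1, -2.8]
opening: 0.0599
```

>>> move_arm(
  increments=[
    [[-0.034, 0.016, 0, 0], [-0.034, 0.016, 0, 0], [-0.034, 0.016, 0, 0], [-0.034, 0.016, 0, 0], [-0.034, 0.016, 0, 0], [-0.034, 0.016, 0, 0], [-0.034, 0.016, 0, 0], [-0.034, 0.016, 0, 0], [-0.034, 0.016, 0, 0], [0, 0, 0, 0]],
  ],
)

```text
t: 24.22
tool_pos: [0.6004, -0.0514, 0.2008]
tool_rot: [-1.367, 1.099, 1.362]
contact_force: [0.0, -0.3, -2.0]
opening: 0.0599
```

```bash
python3 plan.py .4359 .2625 .20 11 -167.7
```

```text
t 24.22 pos [ 0.6004 -0.0514  0.2008] yaz -167.8 q6 -1.99 open 0.0599 F [ 0.  -0.3 -2. ]
units [-0.     0.377  1.366] per row [-0.      0.0343  0.1242] mm/row 32.2
turn units -0.001
```

>>> move_arm(
  increments=[
    [[0, 0.0343, 0.1242, 0], [0, 0.0343, 0.1242, 0], [0, 0.0343, 0.1242, 0], [0, 0.0343, 0.1242, 0], [0, 0.0343, 0.1242, 0], [0, 0.0343, 0.1242, 0], [0, 0.0343, 0.1242, 0], [0, 0.0343, 0.1242, 0], [0, 0.0343, 0.1242, 0], [0, 0.0343, 0.1242, 0], [0, 0.0343, 0.1242, 0], [0, 0, 0, 0]],
  ],
)

```text
t: 25.22
tool_pos: [0.4325, 0.2666, 0.1978]
tool_rot: [-1.366, 1.097, 1.371]
contact_force: [-0.1, -0.3, -2.7]
opening: 0.06
```

>>> move_arm(
  increments=[
    [[0.016, 0, 0, -0.0728], [0.016, 0, 0, -0.0728], [0.016, 0, 0, -0.0728], [0.016, 0, 0, -0.0728], [0.016, 0, 0, -0.0728], [0.016, 0, 0, -0.0728], [0.016, 0, 0, -0.0728], [0.016, 0, 0, -0.0728], [0.016, 0, 0, -0.0728], [0.016, 0, 0, -0.0728], [0.016, 0, 0, -0.0728], [0, 0, 0, 0]],
  ],
)

```text
t: 26.22
tool_pos: [0.4347, 0.2622, 0.1528]
tool_rot: [-2.17, 0.107, 2.174]
contact_force: [-0.5, 0.2, -2.8]
opening: 0.0595
```

```bash
python3 avg.py; python3 plan.py .4359 .2625 .08 7 -95.6
```

```text
t 26.4167 [0.4352 0.2625 0.1539] [0.0002 0.0001 0.0004] [ 0.5 -0.1 -2. ] 0.0596
t 26.42 pos [0.4354 0.2627 0.1543] yaz -95.8 q6 -2.64 open 0.0596 F [ 0.5  0.6 -1.8]
units [ 0.297  0.001 -0.002] per row [ 0.0425  0.0001 -0.0003] mm/row 10.6
turn units -0.002
```

>>> move_arm(
  increments=[
    [[0.0425, -0.012, -0.002, 0], [0.0425, 0, 0, 0], [0.0425, 0, 0, 0], [0.0425, 0, 0, 0], [0.0425, 0, 0, 0], [0.0425, 0, 0, 0], [0.0425, 0, 0, 0], [0.006, 0, 0, 0], [0.006, 0, 0, 0], [0.006, 0, 0, 0], [0.006, 0, 0, 0], [0, 0, 0, 0]],
  ],
)

```text
t: 27.42
tool_pos: [0.4364, 0.2658, 0.0741]
tool_rot: [-2.171, 0.107, 2.17]
contact_force: [-0.2, -0.0, -2.8]
opening: 0.0599
```

>>> move_arm(
  increments=[
    [[0.005, 0, 0, 0], [0.004, 0, 0, 0], [0, 0, 0, 0]],
  ],
  squeeze=25,
)

```text
t: 27.67
tool_pos: [0.436, 0.2657, 0.0714]
tool_rot: [-2.171, 0.107, 2.17]
contact_force: [-1.0, 0.6, -2.8]
opening: 0.0594
```

>>> move_arm(
  increments=[
    [[0.005, 0, 0, 0], [0.004, 0, 0, 0], [0, 0, 0, 0]],
  ],
)

```text
t: 27.92
tool_pos: [0.4364, 0.2661, 0.0709]
tool_rot: [-2.17, 0.107, 2.171]
contact_force: [-3.6, -0.6, 8.3]
opening: 0.06
```

Contact, as before; now the same uprighting arc.

>>> move_arm(
  increments=[
    [[0, -0.0128, 0, 0], [0, -0.0128, 0, 0], [0.0016, -0.0128, 0, 0], [0.0016, -0.0128, 0, 0], [0.0024, -0.0128, 0, 0], [0.0024, -0.0128, 0, 0], [0.0036, -0.0128, 0, 0], [0.0036, -0.0128, 0, 0], [0.0048, -0.0128, 0, 0], [0.0048, -0.0128, 0, 0], [0, 0, 0, 0]],
  ],
)

```text
t: 28.83
tool_pos: [0.4405, 0.2977, 0.0653]
tool_rot: [-2.174, 0.108, 2.169]
contact_force: [-3.2, -2.3, 8.2]
opening: 0.0601
```

```bash
python3 avg.py; python3 - <<'E'
from held import *
im,P=look("p6","scene",(130,250,300,460))
E
```

```text
t 29.0333 [0.4405 0.2976 0.0653] [0. 0. 0.] [-2.1 -2.9  8.4] 0.0599
```

View pics/p6.png

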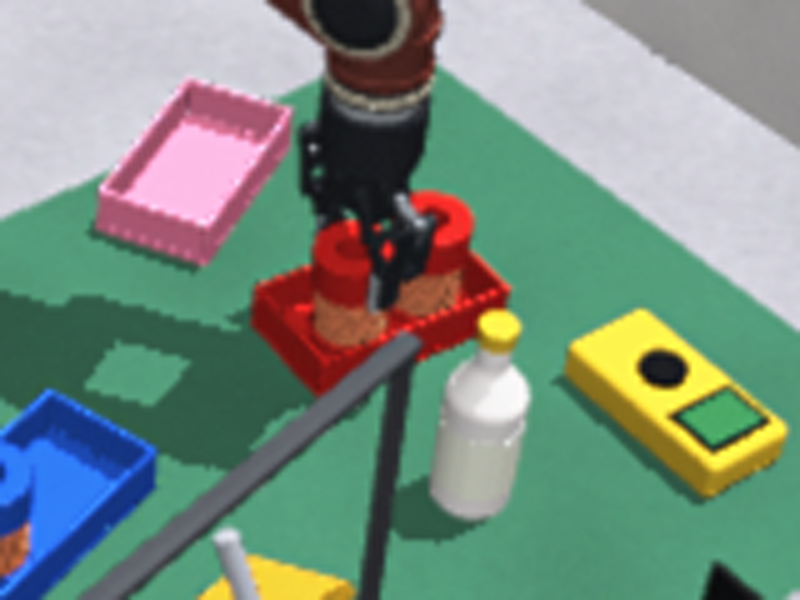

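Both red coils stand upright side by side (crop px 350,280 and 435,250). I'm releasing this one and going for the last.

>>> move_arm(
  increments=[
    [[-0.004, 0, 0, 0], [0, 0, 0, 0], [0, 0, 0, 0], [0, 0, 0, 0], [0, 0, 0, 0]],
  ],
  gripper=0,
  squeeze=40,
)

```text
t: 29.5
tool_pos: [0.439, 0.2975, 0.0637]
tool_rot: [-2.17, 0.108, 2.171]
contact_force: [-0.6, 0.3, 0.1]
opening: 0.0856
```

>>> move_arm(
  increments=[
    [[-0.03, 0, 0, 0], [-0.06, 0, 0, 0], [-0.06, 0, 0, 0], [-0.045, 0, 0, 0.0728], [-0.045, 0, 0, 0.0728], [-0.045, 0, 0, 0.0728], [-0.045, 0, 0, 0.0728], [-0.045, 0, 0, 0.0728], [-0.045, 0, 0, 0.0728], [-0.045, 0, 0, 0.0728], [-0.045, 0, 0, 0.0728], [-0.045, 0, 0, 0.0728], [-0.045, 0, 0, 0.0728], [0, 0, 0, 0.0728], [0, 0, 0, 0]],
  ],
  gripper=0.15,
)

```text
t: 30.75
tool_pos: [0.4397, 0.2978, 0.2156]
tool_rot: [-1.364, 1.099, 1.362]
contact_force: [0.1, 0.0, -0.3]
opening: 0.0725
```

```bash
python3 chk.py; python3 plan.py .6522 -.1234 .195 14 -167.7
```

```text
red 84 ((433.2244873046875, 365.3310546875), 27.730430603027344) top z 0.0873 slope deg [-4.9  1.4]
red 61 ((437.59442138671875, 299.9361267089844), 29.624223709106445) top z 0.088 slope deg [-2.4 -0.6]
blue 230 ((471.3782043457031, -39.714393615722656), 30.104726791381836) top z 0.0876 slope deg [0.3 0.2]
t 30.8 pos [0.4393 0.2976 0.2147] yaz -167.6 q6 -1.33 open 0.0726 F [-0.4  0.1 -0.4]
units [ 0.079 -0.471 -1.828] per row [ 0.0056 -0.0336 -0.1305] mm/row 33.7
turn units 0.001
```

>>> move_arm(
  increments=[
    [[0.0056, -0.0336, -0.1305, 0], [0.0056, -0.0336, -0.1305, 0], [0.0056, -0.0336, -0.1305, 0], [0.0056, -0.0336, -0.1305, 0], [0.0056, -0.0336, -0.1305, 0], [0.0056, -0.0336, -0.1305, 0], [0.0056, -0.0336, -0.1305, 0], [0.0056, -0.0336, -0.1305, 0], [0.0056, -0.0336, -0.1305, 0], [0.0056, -0.0336, -0.1305, 0], [0.0056, -0.0336, -0.1305, 0], [0.0056, -0.0336, -0.1305, 0], [0.0056, -0.0336, -0.1305, 0], [0.0056, -0.0336, -0.1305, 0], [0, 0, 0, 0], [0, 0, 0, 0]],
  ],
)

```text
t: 32.13
tool_pos: [0.6508, -0.1252, 0.1932]
tool_rot: [-1.363, 1.101, 1.367]
contact_force: [0.1, 1.2, -1.2]
opening: 0.0721
```

```bash
python3 avg.py; python3 plan.py .6522 -.1234 .122 7 -167.7
```

```text
t 32.3333 [ 0.6505 -0.1231  0.1938] [0.     0.0005 0.0003] [ 0.3  0.3 -0.4] 0.0725
t 32.33 pos [ 0.6505 -0.1225  0.1942] yaz -167.6 q6 -2.09 open 0.0725 F [ 0.6  0.  -0. ]
units [ 0.289 -0.006 -0.005] per row [ 0.0413 -0.0008 -0.0007] mm/row 10.3
turn units 0.001
```

>>> move_arm(
  increments=[
    [[0.041, -0.006, -0.004, 0], [0.041, 0, 0, 0], [0.041, 0, 0, 0], [0.041, 0, 0, 0], [0.041, 0, 0, 0], [0.041, 0, 0, 0], [0.041, 0, 0, 0], [0, 0, 0, 0]],
  ],
)

```text
t: 33.0
tool_pos: [0.651, -0.124, 0.1189]
tool_rot: [-1.361, 1.102, 1.37]
contact_force: [0.4, 0.2, -0.2]
opening: 0.0726
```

>>> move_arm(
  increments=[
    [[0, 0, 0, 0], [0, 0, 0, 0], [0, 0, 0, 0], [0, 0, 0, 0], [0, 0, 0, 0]],
  ],
  gripper=1,
)

```text
t: 33.42
tool_pos: [0.6526, -0.1244, 0.1226]
tool_rot: [-1.365, 1.1, 1.365]
contact_force: [0.2, 0.5, -3.7]
opening: 0.0599
```

>>> move_arm(
  increments=[
    [[-0.034, 0.016, 0, 0], [-0.034, 0.016, 0, 0], [-0.034, 0.016, 0, 0], [-0.034, 0.016, 0, 0], [-0.034, 0.016, 0, 0], [-0.034, 0.016, 0, 0], [-0.034, 0.016, 0, 0], [-0.034, 0.016, 0, 0], [-0.034, 0.016, 0, 0], [0, 0, 0, 0]],
  ],
)

```text
t: 34.25
tool_pos: [0.618, -0.1327, 0.202]
tool_rot: [-1.368, 1.099, 1.361]
contact_force: [1.3, -0.1, -2.2]
opening: 0.06
```

```bash
python3 plan.py .4435 .0535 .20 9 -167.7
```

```text
t 34.25 pos [ 0.618  -0.1327  0.202 ] yaz -167.8 q6 -2.11 open 0.06 F [ 1.3 -0.1 -2.2]
units [0.005 0.524 0.876] per row [0.0005 0.0583 0.0973] mm/row 28.4
turn units -0.001
```

>>> move_arm(
  increments=[
    [[0, 0.0583, 0.0973, 0], [0, 0.0583, 0.0973, 0], [0, 0.0583, 0.0973, 0], [0, 0.0583, 0.0973, 0], [0, 0.0583, 0.0973, 0], [0, 0.0583, 0.0973, 0], [0, 0.0583, 0.0973, 0], [0, 0.0583, 0.0973, 0], [0, 0.0583, 0.0973, 0], [0, 0, 0, 0]],
  ],
)

```text
t: 35.08
tool_pos: [0.44, 0.0567, 0.1983]
tool_rot: [-1.365, 1.098, 1.37]
contact_force: [-0.2, -0.7, -3.4]
opening: 0.06
```

>>> move_arm(
  increments=[
    [[0.015, 0, 0, 0.0788], [0.015, 0, 0, 0.0788], [0.015, 0, 0, 0.0788], [0.015, 0, 0, 0.0788], [0.015, 0, 0, 0.0788], [0.015, 0, 0, 0.0788], [0.015, 0, 0, 0.0788], [0.015, 0, 0, 0.0788], [0.015, 0, 0, 0.0788], [0.015, 0, 0, 0.0788], [0.015, 0, 0, 0.0788], [0.015, 0, 0, 0.0788], [0, 0, 0, 0]],
  ],
)

```text
t: 36.17
tool_pos: [0.4425, 0.0537, 0.1531]
tool_rot: [-0.233, 1.56, 0.233]
contact_force: [-0.3, 0.4, -2.7]
opening: 0.06
```

```bash
python3 avg.py; python3 plan.py .4430 .0542 .08 7 107
```

```text
t 36.3667 [0.443  0.0538 0.1541] [0.0002 0.     0.0003] [-0.2 -0.3 -2.9] 0.0597
t 36.37 pos [0.4432 0.0539 0.1544] yaz 107.3 q6 -0.35 open 0.0597 F [-0.5 -0.7 -2.8]
units [ 0.298  0.002 -0.   ] per row [ 0.0425  0.0002 -0.0001] mm/row 10.6
turn units 0.003
```

>>> move_arm(
  increments=[
    [[0.0425, 0, 0, 0], [0.0425, 0, 0, 0], [0.0425, 0, 0, 0], [0.0425, 0, 0, 0], [0.0425, 0, 0, 0], [0.0425, 0, 0, 0], [0.0425, 0, 0, 0], [0.006, 0, 0, 0], [0.006, 0, 0, 0], [0.006, 0, 0, 0], [0.006, 0, 0, 0], [0, 0, 0, 0]],
  ],
)

```text
t: 37.37
tool_pos: [0.4432, 0.054, 0.0741]
tool_rot: [-0.235, 1.557, 0.235]
contact_force: [0.7, 0.1, -3.1]
opening: 0.0596
```

>>> move_arm(
  increments=[
    [[0.005, 0, 0, 0], [0.005, 0, 0, 0], [0, 0, 0, 0]],
  ],
  squeeze=25,
)

```text
t: 37.62
tool_pos: [0.4437, 0.0539, 0.0728]
tool_rot: [-0.235, 1.557, 0.235]
contact_force: [-2.3, -0.3, 4.7]
opening: 0.0599
```

>>> move_arm(
  increments=[
    [[0.004, 0, 0, 0], [0.003, 0, 0, 0], [0, 0, 0, 0]],
  ],
)

```text
t: 37.87
tool_pos: [0.444, 0.0538, 0.0725]
tool_rot: [-0.236, 1.558, 0.235]
contact_force: [-7.3, -0.3, 14.3]
opening: 0.0594
```

>>> move_arm(
  increments=[
    [[-0.002, -0.0128, 0, 0], [0, -0.0128, 0, 0], [0.0016, -0.0128, 0, 0], [0.0016, -0.0128, 0, 0], [0.0024, -0.0128, 0, 0], [0.0024, -0.0128, 0, 0], [0.0036, -0.0128, 0, 0], [0.0036, -0.0128, 0, 0], [0.0048, -0.0128, 0, 0], [0.0048, -0.0128, 0, 0], [0, 0, 0, 0]],
  ],
)

```text
t: 38.78
tool_pos: [0.4543, 0.0234, 0.0666]
tool_rot: [-0.234, 1.554, 0.235]
contact_force: [-3.0, 0.9, 10.5]
opening: 0.0595
```

```bash
python3 avg.py; python3 - <<'E'
from held import *
im,P=look("p7","scene",(170,290,240,400))
E
```

```text
t 38.9833 [0.4543 0.0236 0.0666] [0. 0. 0.] [-2.5  1.1  9.9] 0.0599
```

View pics/p7.png

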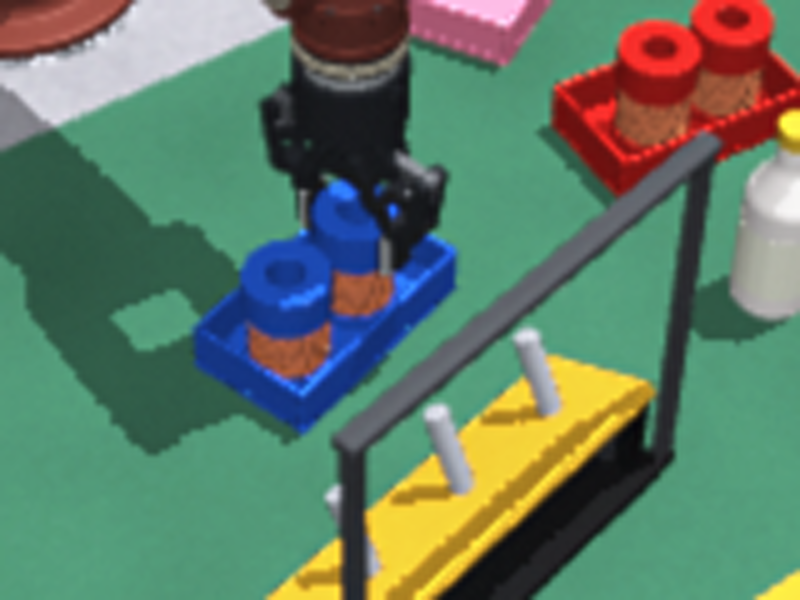

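All four coils are in their trays: blues at (288,305) and (350,250), reds at (655,80) and (730,55). I'm releasing and retreating.

>>> move_arm(
  increments=[
    [[-0.004, 0, 0, 0], [0, 0, 0, 0], [0, 0, 0, 0], [0, 0, 0, 0], [0, 0, 0, 0]],
  ],
  gripper=0,
)

```text
t: 39.45
tool_pos: [0.4522, 0.0234, 0.0646]
tool_rot: [-0.235, 1.558, 0.235]
contact_force: [1.0, -0.2, -0.4]
opening: 0.0855
```

>>> move_arm(
  increments=[
    [[-0.03, 0, 0, 0], [-0.06, 0, 0, 0], [-0.08, 0, 0, 0], [-0.1, 0, 0, 0], [-0.1, 0, 0, 0], [-0.1, 0, 0, 0], [-0.06, -0.08, 0, 0], [-0.06, -0.12, 0, 0], [-0.06, -0.12, 0, 0], [0, -0.12, 0, 0], [0, -0.12, 0, 0], [0, -0.12, 0, 0], [0, -0.12, 0, 0], [0, -0.12, 0, 0], [0, -0.12, 0, 0], [0, 0, 0, 0], [0, 0, 0, 0]],
  ],
)

```text
t: 40.87
tool_pos: [0.5289, -0.2262, 0.2273]
tool_rot: [-0.233, 1.559, 0.234]
contact_force: [-0.2, -0.5, -0.8]
opening: 0.0856
```

```bash
python3 chk.py; python3 plan.py .5 -.2 .3
python3 - <<'E'
from held import *
im,P=look("p8","scene")
for n in("bottle","heatsink","meter"):
    r=ctrl.trace("scene",n)[0];m=r["region"]&(im["depth"]>0);print(n,np.median(P[m],0).round(3))
E
```

```text
red 246 ((443.6965637207031, 365.2705078125), 30.196786880493164) top z 0.0878 slope deg [ 0.3 -0.2]
red 243 ((439.1954040527344, 301.2171325683594), 30.05170440673828) top z 0.0875 slope deg [ 0.4 -1. ]
blue 233 ((470.88336181640625, -39.48261642456055), 29.969390869140625) top z 0.0877 slope deg [0.1 0.4]
blue 232 ((451.9158020019531, 24.880807876586914), 29.84426498413086) top z 0.0875 slope deg [-0.4 -0.9]
t 40.92 pos [ 0.5288 -0.2252  0.2273] yaz 107.1 q6 -0.83 open 0.0854 F [-0.2  0.1 -0.1]
units [-0.291  0.13  -0.081] per row [-0.2908  0.1303 -0.0805] mm/row 82.2
bottle [0.62  0.253 0.087]
heatsink [ 0.678 -0.355  0.025]
meter [ 0.687 -0.048  0.069]
```

View pics/p8.png

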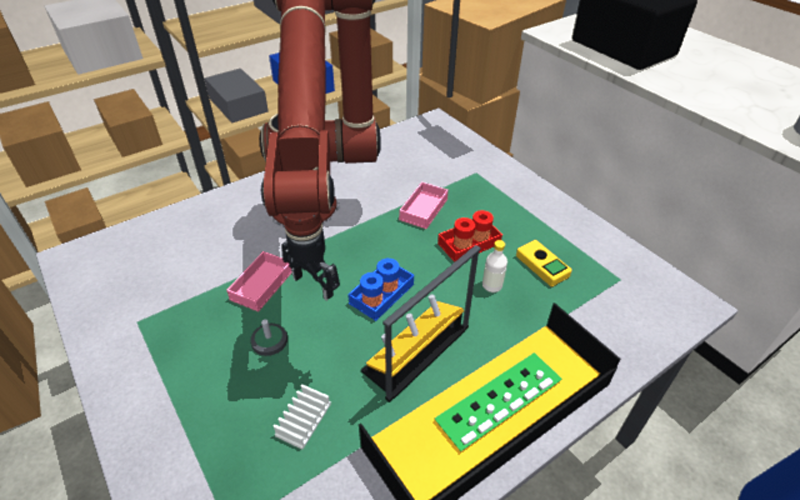

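All coils stand flat (top z ≈ 0.088, slopes ≤ 1°), the bystanders look unmoved (meter at px 545,262), and the arm is clear of everything.

```bash
python3 -c "
from station import ctrl
print(ctrl.finish_job())"
```

```text
the job is handed in; nothing more can be done
None
```

All four coils are sorted, two red in the red tray and two blue in the true blue (middle) tray. The job was handed in at about 41 s of the 72 s allowed. I left the pink look-alike trays alone.

**How:** I lifted the spindle coil straight up. The three leaning coils came off along their posts, with the tool turned half round so the wrist camera stayed clear of the LED bar. I set each of those down on the low edge of its foot, tipped it upright in the tray and let go. The largest force I saw in the readings was about 20 N.

**Last checks:**
- **Upright:** collar tops were at 87.5–88 mm (89 mm expected) with slopes of 1° or less, so all four are standing flat.
- **Spacing:** the coils are about 64–67 mm apart in each tray rather than the nominal 76 mm, so they are not touching but not exactly on the marked centres.
- **Bystanders:** the bottle and heat sink measured within 3 mm of where they started. The final look-up for the meter landed on the rack by mistake, so I judged it unmoved from the last picture only.

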